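# Index the specimen carousel to its next station

## Task

Push the round specimen carousel on by one station, counter-clockwise seen from above, so that the next tooth clicks past the spring catch; then push it back clockwise until it bears on the catch and lean on it there with about 12 newtons for a second to seat it, never loading the catch with more than 16 newtons. Leave it resting against the catch, one station on and no further, with the bottle, beaker and tip box left standing where they are.

Things in the scene. Friction and masses are not known exactly. Their poses are not given: they have to be found in the camera images.
- carousel: Black round deck, 250 mm across, 12 mm thick, on a vertical axis. Origin: on the axis at the deck's top face, 70 mm above the bench; z up; turns with the deck. Six bare metal pegs, 12 mm across, stand 40 mm above it at radius 105 mm, at 30, 90, 150, 210, 270, 330 degrees from its x axis: push them sideways. Six specimen cups, 38 mm across, 13 mm high, at radius 70 mm, at 0, 60 .. 300 degrees.
- hub (a point): Top of the steel hub in the middle of the carousel, 32 mm across, 12 mm above the deck. Bearing drag is 0.25 N m (2.4 N at a peg), more when turned fast: the carousel stays where it is left. Six steel teeth hang under its rim, 60 degrees apart at radius 112 mm; they run past the catch.
- turntable (a joint): Carousel angle in rad, growing counter-clockwise seen from above. About 0: present station seated on the catch; about 1.047: the next station seated. Starts 0.17 to 0.30, loosely ahead of the present seat. The true seat is shifted by up to 0.14 rad either way by the hidden setting of the catch.
- catch: Blue housing of the spring catch at the carousel's rim, 50 x 110 mm, 62 mm high, below the deck's top; origin on the carousel axis at bench level, x points out through the housing. Its ratchet pawl lets teeth pass counter-clockwise and stops them clockwise. Clockwise it is a firm stop on a buffer: 6 N per mm, 16 N its limit. Its exact angle is hidden and must be felt.
- catch_top (a point): Screw on top of the catch housing, 66 mm above the bench, 156 mm from the axis. A tooth climbs the pawl over the last 0.36 rad before its seat (2 to 6 N more at a peg, when slow) and drops past it as the seating angle is passed; 0.2 to 0.4 rad beyond 1.047 is safely past and far from the following tooth.
- indexer: White base of the carousel, fixed to the bench; origin on the carousel axis at bench level. +x, away from the robot within 30 degrees: the imaging head, on a 22 mm column 180 mm from the axis; its arm at 211 to 233 mm height carries a blue camera, 44 mm across, 75 mm from the axis, lens end 153 mm above the bench. +y: the catch housing.
- amber_bottle: Small amber bottle with black cap, 42 mm across, 85 mm high, standing loose right of the carousel; origin at the centre of its foot. Leave alone.
- beaker: Glass beaker, 64 mm across, 80 mm high, standing loose; origin at the centre of its foot. Leave alone.
- tip_box: Blue pipette-tip box with clear lid, 85 x 120 mm, 70 mm high, standing loose left of the carousel; origin at the centre of its foot. Leave alone.

How it is judged:
By the outcome, as a careful person would: the job done as asked, in the order asked, and still so for the second after the job is handed in, with the robot touching nothing.
It also fails if it takes over 61 s, if anything falls off the work surface, if the arm or the gripper's body presses on something with over 40 N, if the wrist force passes 120 N, or if a joint passes its speed limit or range.

## Robot

A 6-joint arm with a two-finger parallel gripper is mounted at the origin on the work surface. World frame = base frame: x ahead of the robot, y to its left, z up, the work surface at z = 0. Lengths are in mm, angles in rad, forces in N, time in s.
With the tool pointing down it reaches from about 350 to 875 mm from the base axis. Payload 4.2 kg.
Tool frame: the origin (TCP) lies midway between the tips of the shut fingers; the grasp point (between the pads) lies 19 mm behind it; x points along the fingers, y is the direction in which the jaws open and shut, and the axes are right-handed (so a half turn about x gives the same grasp; the last joint's range is limited). The gripper opens to 85 mm and grips with 20 to 120 N. Pads are 22 mm wide; open, the fingers measure 114 mm over their backs; the gripper's body (76 mm by 85 mm) begins 54 mm behind the grasp point. The pads swing forward as they close: fully open they stand 13 mm farther back than shut.
Start: joints at [1.372, 0.385, 0.008, 0, -1.194, -0.259], TCP at [276.201, 560.636, 231.312] pointing down, gripper open.
Joint ranges: [-3.14, 3.14], [-1.21, 2.06], [-1.07, 1.41], [-3.16, 2.05], [-2.99, -0.16], [-3.1, 3.1]. Speed limits (rad/s): [2.79, 2.79, 3.14, 3.14, 3.14, 3.14].

## Interface

Orientations are given as a unit quaternion [x, y, z, w].
In Python, from bench import readout, imaging, arm gives the robot as it stands.
- The arm moves only by the tool arm_command, never from a script. Its argument "increments" is a list of rows, each a list of 3 entries, a list of its own where there are three numbers: the turn, a rotation vector about the world's x, y, z in degrees, then the shift along the world's x, y, z in mm, then the closure, from 0 (fully open) to 1 (shut). In form: [[[ax, ay, az], [tx, ty, tz], fingers], ...]. A call has exactly 5 rows; each row is the pose to reach, as a shift and turn from the pose measured when the call began; what a row does not reach only later rows make up. A row lasts 1/10 s, in which the tool goes at most 50 mm and 8.59 degrees, less where a joint would pass 70% of its speed; a pose out of reach is approached as far as the arm can. A call with a gripper value outside its range is refused whole. The fingers move at their own pace and stop on an object; the grip force is fixed at half the most. Time passes only in rows, so rows that repeat a pose let the fingers close, or fill a call up. It gives the time, the measured TCP pose, the force and the opening at its end, in the units of the state.
- readout.read_state(): the state, without advancing time (a new reading comes with each control period).
- imaging.get_image(name): name is "scene" or "side" or "wrist"; returns (picture, depth): 384x512x3 uint8, blue, green, red; 384x512 float32, mm along the optical axis (not along the pixel's ray), 0 where there is no reading.
- imaging.camera_info(name): a dict with "vfov" (degrees; the focal length in pixels is half the picture's height over the tangent of half this angle, whatever the lens; pixels are square), "cx", "cy" (the principal point, pixels), "D" ([k1, k2, p1, p2, k3] as OpenCV has them; the pictures are not rectified), "eye" and "rotation" of the camera in the world; the wrist camera has in their place "T_tool_cam" (4x4, takes a point from camera to tool coordinates, whose origin is the TCP and whose axes are the tool frame's). Camera axes: x right, y down, z forward; pixel columns grow to the right and rows downward; lengths in mm; the calibration is good to about 2 mm. A picture is of the moment at which its call begins: read the wrist's pose just before it. camera_info takes no time and is no camera call.
- arm.job_done(): hands the job in, once; it reports no verdict.
The state is a dict: "clock": time; "joints": joint angles; "joint_vel": joint speeds; "joint_efforts": joint torques, N m; "position": TCP position; "ee_rot": TCP orientation; "contact_force": force on the tool from outside, world axes, zero at the start; "wrist_torque": the same for the moment, N m; "gripper_width": finger opening in mm.
Only numpy, scipy, OpenCV 4.12 (cv2) and the standard library are available. Lean on these libraries where they do the work, as an engineer would, in place of code of your own. Each camera call takes 0.05 s, during which the arm holds its last target. There are 200 camera calls.

## Working session

There is one attempt and no reset: what is moved stays moved. The work goes in short steps, Python scripts to look and compute and a tool call to move; the robot and the scene stay as the last step left them, time stands still between calls to the robot, and variables do not carry over. Pictures are saved under pics/ and viewed, about 8 in all and at most 12, crops included, and the job is handed in when it is done.

Besides the shell and the picture viewer there is one more tool, called after "Request:" by a JSON object that holds its "op" and its "data", one argument or row to a line. arm_command: Moves the arm, as the interface text tells. Its arguments: {"type":"object","properties":{"increments":{"type":"array","items":{"type":"array"}}},"required":["increments"]}

```bash
mkdir -p pics; ls
python3 - <<'E'
from bench import readout, imaging
import cv2,numpy as np
s=readout.read_state(); print({k:np.round(v,3).tolist() for k,v in s.items()})
for n in ("scene","side","wrist"):
    p,d=imaging.get_image(n); cv2.imwrite(f"pics/{n}0.png",p); np.save(f"pics/{n}0.npy",d)
    print(n,imaging.camera_info(n))
a=cv2.imread("pics/scene0.png");b=cv2.imread("pics/side0.png")
cv2.imwrite("pics/both0.png",cv2.resize(np.hstack([a,b]),(800,300)))
E
```

```text
pics
{'clock': 0.0, 'joints': [1.372, 0.386, 0.007, -0.001, -1.194, -0.259], 'joint_vel': [-0.001, 0.0, 0.0, 0.001, -0.001, 0.001], 'joint_efforts': [-0.0, -39.229, 18.839, 4.186, -0.005, 0.0], 'position': [275.965, 560.113, 230.196], 'ee_rot': [-0.688, 0.161, 0.689, 0.16], 'contact_force': [0.033, -0.369, 0.169], 'wrist_torque': [-0.051, 0.034, 0.009], 'gripper_width': 85.626}
scene {'vfov': 43.018569419805736, 'cx': 259.96054749093133, 'cy': 195.4663706369489, 'D': array([0.00675146, 0.        , 0.        , 0.        , 0.        ]), 'eye': array([921.83714085, 571.29488274, 920.69426474]), 'rotation': array([ 0.26020246,  0.9110193 , -0.30558124, -0.09465   ])}
side {'vfov': 42.98312116201363, 'cx': 253.07090989494873, 'cy': 197.85382530540264, 'D': array([-0.14737351,  0.        ,  0.        ,  0.        ,  0.        ]), 'eye': array([296.45397334, 695.0705867 , 838.26938903]), 'rotation': array([-0.20512263,  0.90399418, -0.3666244 ,  0.07940892])}
wrist {'vfov': 61.10884279862157, 'cx': 255.99553496090496, 'cy': 191.43276353334358, 'D': array([0.0010333, 0.       , 0.       , 0.       , 0.       ]), 'T_tool_cam': array([[ 5.63284430e-04, -2.88261055e-01,  9.57551694e-01,
        -1.41472081e+02],
       [ 9.99999800e-01, -1.13823378e-04, -6.22520088e-04,
        -2.92291960e-01],
       [ 2.88440066e-04,  9.57551853e-01,  2.88260933e-01,
        -7.29432402e+01],
       [ 0.00000000e+00,  0.00000000e+00,  0.00000000e+00,
         1.00000000e+00]])}
```

View pics/scene0.png

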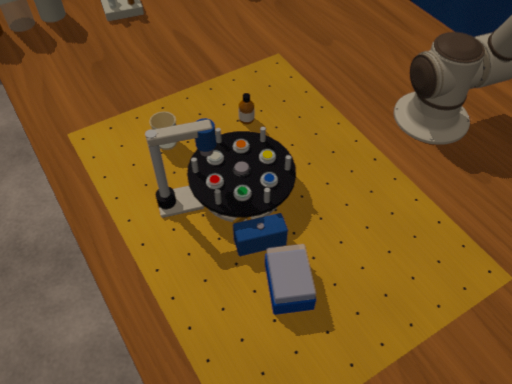

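View pics/side0.png

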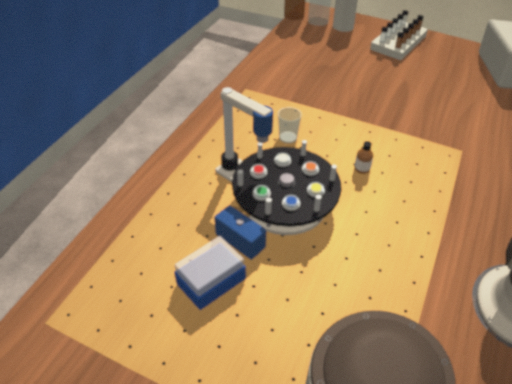

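The scene view shows the hub at about (242,168), pegs around it, the catch at (260,233), the tip box at (290,277), the bottle at (246,108), the beaker at (163,127) and the imaging column at (163,180). The side view shows the hub at (287,180) and the catch at (240,230).

```bash
cat > h.py <<'E'
from bench import readout, imaging
import cv2,numpy as np
from scipy.spatial.transform import Rotation as R
def cam(n,st=None):
    c=imaging.camera_info(n); f=192/np.tan(np.radians(c['vfov']/2))
    K=np.array([[f,0,c['cx']],[0,f,c['cy']],[0,0,1]])
    if n=='wrist':
        T=c['T_tool_cam'];Rt=R.from_quat(st['ee_rot']).as_matrix()
        return K,c['D'],Rt@T[:3,:3],Rt@T[:3,3]+st['position']
    return K,c['D'],R.from_quat(c['rotation']).as_matrix(),c['eye']
def onz(C,px,z):
    K,D,Rm,e=C
    u=cv2.undistortPoints(np.float64(px).reshape(-1,1,2),K,D).reshape(-1,2)
    d=np.c_[u,np.ones(len(u))]@Rm.T
    return e+d*((z-e[2])/d[:,2])[:,None]
E
python3 - <<'E'
from h import *
np.set_printoptions(precision=1,suppress=True)
px={'scene':dict(hub=(242,168),screw=(261,226),pegs=[(263,129),(289,157),(267,191),(218,193),(195,160),(218,130)],bottle=(246,98),box=(290,268),beaker=(163,119),col=(165,200)),
'side':dict(hub=(287,179),screw=(240,221),pegs=[(304,143),(334,166),(319,199),(268,201),(239,166),(260,145)],bottle=(367,146),box=(210,262),beaker=(290,113),col=(229,160))}
z=dict(hub=82,screw=66,pegs=110,bottle=85,box=70,beaker=80,col=20)
for n in px:
    C=cam(n)
    for k in z:
        P=onz(C,px[n][k],z[k]); print(n,k,P[:,:2].tolist() if k!='pegs' else '',end=' ')
        if k=='hub': H=P[0]
        if k=='pegs':
            v=P-H; print(np.hypot(v[:,0],v[:,1]),np.degrees(np.arctan2(v[:,1],v[:,0])),P.mean(0))
        else: v=P[0]-H; print(np.hypot(v[0],v[1]),np.degrees(np.arctan2(v[1],v[0])))
# crops
a=cv2.imread('pics/scene0.png')[85:265,140:320];b=cv2.imread('pics/side0.png')[85:265,190:370]
cv2.imwrite('pics/crop0.png',np.hstack([cv2.resize(x,(400,400),interpolation=cv2.INTER_CUBIC) for x in (a,b)]))
E
```

```text
scene hub [[565.3547247486704, -51.23796551271414]] 0.0 0.0
scene screw [[606.739573856999, 95.46140997288933]] 152.42510457134415 74.24589513378719
scene pegs  [107.2 105.4 102.9 104.9 103.3 108.1] [-148.3  153.    90.2   30.8  -31.1  -90. ] [564.2 -53.5 110. ]
scene bottle [[438.03889381746325, -244.36940142990113]] 231.32028087726815 -123.39361296868476
scene box [[612.4897443019088, 211.83478829629314]] 267.2620135091007 79.842038116204
scene beaker [[648.7233001264282, -289.4601441389932]] 252.38883840211255 -70.71192230028478
scene col [[739.5609895572886, -106.68326495704821]] 182.816858984729 -17.654912618036093
side hub [[562.5263220735351, -54.66310024791585]] 0.0 0.0
side screw [[608.0782837744404, 90.99147007931072]] 152.6113857875936 72.63346605294961
side pegs  [102.6 105.3 107.8 105.7 108.3 104. ] [ -89.4 -147.1  149.8   89.9   19.2  -29.2] [564.7 -57.1 110. ]
side bottle [[430.64126363861806, -244.40343335398018]] 231.07371690779055 -124.80246193819697
side box [[611.6991854562605, 214.9663174121573]] 274.07661950806084 79.66443900369782
side beaker [[652.3356580979658, -291.7679398994869]] 253.54372763558231 -69.2545755228553
side col [[743.120298967153, -116.44316320057601]] 190.86896203596655 -18.885494602820447
```

View pics/crop0.png

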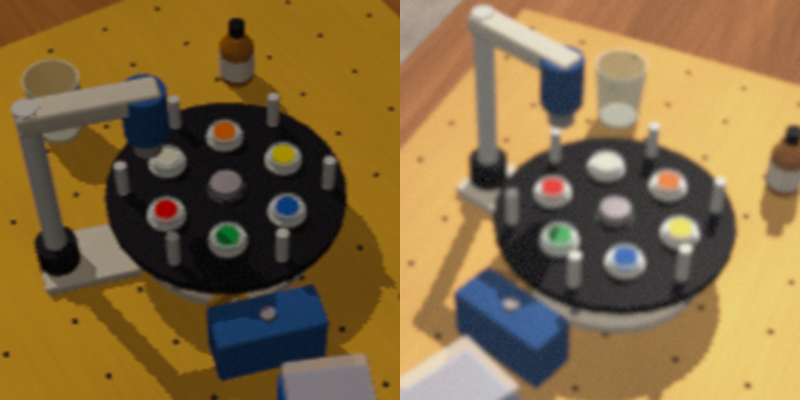

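Run:
```python
from h import *
np.set_printoptions(precision=3,suppress=True)
s=readout.read_state(); M=R.from_quat(s['ee_rot']).as_matrix(); print(M)
y=M[:,1]; print('yaw of tool y',np.degrees(np.arctan2(y[1],y[0])), 'z',np.degrees(np.arctan2(M[1,2],M[0,2])))
```

```text
[[-0.001 -0.442 -0.897]
 [-0.002 -0.897  0.442]
 [-1.     0.002 -0.   ]]
yaw of tool y -116.23606500976004 z 153.76394571982155
```

Request:
{"op": "arm_command", "data": {
  "increments": [
    [[0, 0, 0], [14, -40, 0], 0],
    [[0, 0, 0], [28, -80, 0], 0],
    [[0, 0, 0], [43, -123, 0], 0],
    [[0, 0, 0], [58, -167, 0], 0],
    [[0, 0, 0], [73, -210, 0], 0]
  ]
}}

```text
clock: 0.65
position: [349.1, 348.3, 230.3]
ee_rot: [-0.689, 0.161, 0.689, 0.16]
contact_force: [0.4, 0.1, 0.1]
gripper_width: 85.5
```

Request:
{"op": "arm_command", "data": {
  "increments": [
    [[0, 0, 0], [15, -45, 0], 0.2],
    [[0, 0, 0], [30, -90, 0], 0.4],
    [[0, 0, 0], [46, -135, 0], 0.5],
    [[0, 0, 0], [62, -180, 0], 0.55],
    [[0, 0, 0], [78, -225, 0], 0.55]
  ]
}}

```text
clock: 1.15
position: [427.1, 121.4, 230.4]
ee_rot: [-0.689, 0.161, 0.689, 0.16]
contact_force: [1.4, 0.2, -0.5]
gripper_width: 38.7
```

Request:
{"op": "arm_command", "data": {
  "increments": [
    [[0, 0, 0], [12, -35, -5], 0.55],
    [[0, 0, 0], [24, -70, -15], 0.55],
    [[0, 0, 0], [36, -100, -30], 0.55],
    [[0, 0, 0], [45, -125, -40], 0.55],
    [[0, 0, 0], [45, -125, -40], 0.55]
  ]
}}

```text
clock: 1.65
position: [471.5, -6.1, 188.5]
ee_rot: [-0.687, 0.163, 0.69, 0.16]
contact_force: [-0.8, 0.6, 0.3]
gripper_width: 38.3
```

Run:
```python
from h import *
import pickle
s=readout.read_state(); p,d=imaging.get_image('wrist'); cv2.imwrite('pics/w1.png',p); pickle.dump(s,open('w1.pkl','wb'));np.save('w1d.npy',d)
print(s['position'],s['contact_force'],s['joints'])
K,D,Rm,e=cam('wrist',s)
def proj(P): 
    return cv2.projectPoints(np.float64(P).reshape(-1,1,3),cv2.Rodrigues(Rm.T)[0],-Rm.T@e,K,D)[0].reshape(-1,2)
print(proj([[564.5,-54,82],[472,-4,110],[475,-110,110],[564.5,51,110],[608,93,66]]))
```

```text
[471.46764939  -6.08445032 188.47947439] [-0.76104398  0.58959019  0.31001722] [ 0.33358426  0.16467054 -0.41731286  0.00129299 -0.99415844  0.77521823]
[[258.04536307  45.78790419]
 [253.15405484 200.77651931]
 [392.9023672  129.84015026]
 [115.67547272 117.01370003]
 [ 61.52915318  85.96177472]]
```

View pics/w1.png

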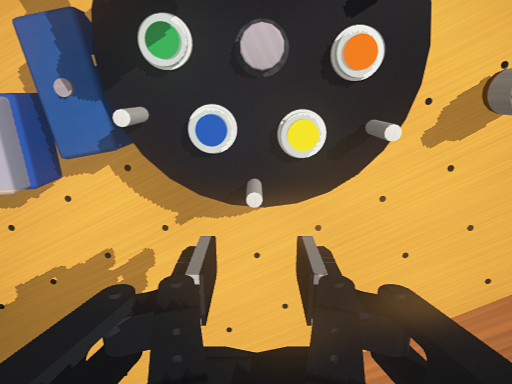

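The wrist view shows peg A's top at (254,200), its neighbours at (121,117) and (393,131), the hub at (262,46) and the screw at (63,87), all within a few pixels of where I projected them.

Run:
```python
from h import *
import pickle
from scipy.optimize import least_squares
np.set_printoptions(precision=2,suppress=True)
C=cam('wrist',pickle.load(open('w1.pkl','rb')))
P=onz(C,[(254,200),(121,117),(393,131)],110);H=onz(C,[(262,46)],82)[0];S=onz(C,[(63,87)],66)[0]
print(P,H,S)
off=np.radians([150,90,210])
f=lambda q:np.r_[(q[0]+105*np.cos(off+q[2])-P[:,0]),(q[1]+105*np.sin(off+q[2])-P[:,1]),.3*(q[:2]-H[:2])]
r=least_squares(f,[564,-54,0]); x=r.x; print(x[:2],np.degrees(x[2]),r.fun)
v=S[:2]-x[:2]; psi=np.degrees(np.arctan2(v[1],v[0]))-90; print('screw r',np.hypot(*v),'psi',psi,'theta',x[2]-np.radians(psi+0)+0)
print('theta=',np.radians((np.degrees(x[2])-psi+ -0)%60))
```

```text
[[ 472.25   -4.8   110.  ]
 [ 562.95   47.86  110.  ]
 [ 474.24 -109.8   110.  ]] [563.14 -56.42  82.  ] [606.88  92.45  66.  ]
[564.12 -56.58] 0.6204896641856846 [ 0.37  0.03 -0.49 -0.27  0.55 -0.26  0.29 -0.05]
screw r 155.04252172946656 psi -16.009454480321324 theta 0.290247279744399
theta= 0.29024727974439896
```

Request:
{"op": "arm_command", "data": {
  "increments": [
    [[0, 0, 0], [1, 1, -30], 0.55],
    [[0, 0, 0], [1, 1, -60], 0.55],
    [[0, 0, 0], [1, 1, -85], 0.55],
    [[0, 0, 0], [1, 1, -102], 0.6],
    [[0, 0, 0], [1, 1, -102], 0.65]
  ]
}}

```text
clock: 2.2
position: [471.1, -3.5, 85.7]
ee_rot: [-0.686, 0.163, 0.691, 0.159]
contact_force: [-0.5, 0.1, -0.1]
gripper_width: 30.3
```

```bash
cat > w.py <<'E'
# wrist look: peg nearest the tool; turntable angle from hand-given or detected top
from h import *
import sys
np.set_printoptions(precision=2,suppress=True)
A=np.array([564.1,-56.6])
def tang(s):
    v=s['position'][:2]-A; r=np.hypot(*v); u=v/r; t=np.array([-u[1],u[0]])
    M=R.from_quat(s['ee_rot']).as_matrix(); fz=np.array(s['contact_force'])
    print('t',s['clock'],'pos',s['position'],'r',r,'tcp ang',np.degrees(np.arctan2(v[1],v[0]))%360,'toolz',np.degrees(np.arctan2(M[1,2],M[0,2]))%360,'Ft',fz[:2]@t,'Fr',fz[:2]@u,'Fz',fz[2],'w',s['gripper_width'])
E
python3 - <<'E'
from w import *
s=readout.read_state(); tang(s)
p,d=imaging.get_image('wrist'); cv2.imwrite('pics/w2.png',p)
E
```

```text
t 2.2 pos [471.13  -3.5   85.72] r 107.06445614079455 tcp ang 150.26519101521595 toolz 153.70037878629142 Ft 0.17656311731146362 Fr 0.47119869812485676 Fz -0.1369624470300339 w 30.27558879690869
```

View pics/w2.png

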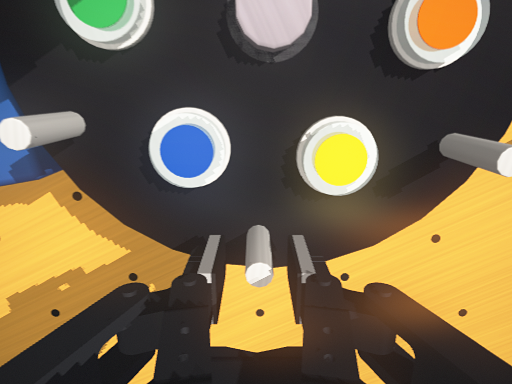

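```bash
cat > plan.py <<'E'
from w import *
def plan(a0,p0,steps,r=105):
    for a in steps:
        q=A+r*np.array([np.cos(np.radians(a)),np.sin(np.radians(a))])
        print(f'{a:.1f}: turn {a-a0:.1f} shift {q[0]-p0[0]:.1f} {q[1]-p0[1]:.1f}')
E
python3 - <<'E'
from plan import *
s=readout.read_state();a=150.3;p=s['position'][:2]
for k in range(5):
    st=np.arange(1,6)*2+a; plan(a,p,st); a=st[-1]; p=A+105*np.array([np.cos(np.radians(a)),np.sin(np.radians(a))]);print()
E
```

```text
152.3: turn 2.0 shift -1.2 -4.5
154.3: turn 4.0 shift -2.9 -7.7
156.3: turn 6.0 shift -4.4 -11.1
158.3: turn 8.0 shift -5.8 -14.4
160.3: turn 10.0 shift -7.1 -17.9

162.3: turn 2.0 shift -1.2 -3.5
164.3: turn 4.0 shift -2.2 -7.0
166.3: turn 6.0 shift -3.2 -10.5
168.3: turn 8.0 shift -4.0 -14.1
170.3: turn 10.0 shift -4.6 -17.7

172.3: turn 2.0 shift -0.6 -3.6
174.3: turn 4.0 shift -1.0 -7.3
176.3: turn 6.0 shift -1.3 -10.9
178.3: turn 8.0 shift -1.5 -14.6
180.3: turn 10.0 shift -1.5 -18.2

182.3: turn 2.0 shift 0.1 -3.7
184.3: turn 4.0 shift 0.3 -7.3
186.3: turn 6.0 shift 0.6 -11.0
188.3: turn 8.0 shift 1.1 -14.6
190.3: turn 10.0 shift 1.7 -18.2

192.3: turn 2.0 shift 0.7 -3.6
194.3: turn 4.0 shift 1.6 -7.2
196.3: turn 6.0 shift 2.5 -10.7
198.3: turn 8.0 shift 3.6 -14.2
200.3: turn 10.0 shift 4.8 -17.7
```

Request:
{"op": "arm_command", "data": {
  "increments": [
    [[0, 0, 2], [-1, -4, 0], 0.65],
    [[0, 0, 4], [-3, -8, 0], 0.65],
    [[0, 0, 6], [-4, -11, 0], 0.65],
    [[0, 0, 8], [-6, -14, 0], 0.65],
    [[0, 0, 10], [-7, -18, 0], 0.65]
  ]
}}

```text
clock: 2.75
position: [467.0, -19.7, 89.0]
ee_rot: [0.701, -0.1, -0.7, -0.099]
contact_force: [-1.1, 5.2, 0.2]
gripper_width: 29.9
```

Request:
{"op": "arm_command", "data": {
  "increments": [
    [[0, 0, 2], [-1, -3.5, 0], 0.65],
    [[0, 0, 4], [-2, -7, 0], 0.65],
    [[0, 0, 6], [-3, -10.5, 0], 0.65],
    [[0, 0, 8], [-4, -14, 0], 0.65],
    [[0, 0, 10], [-4.6, -17.7, 0], 0.65]
  ]
}}

```text
clock: 3.25
position: [463.4, -36.0, 90.7]
ee_rot: [0.708, -0.037, -0.704, -0.037]
contact_force: [-2.8, 5.2, 1.1]
gripper_width: 30.2
```

Request:
{"op": "arm_command", "data": {
  "increments": [
    [[0, 0, 2], [-0.6, -3.6, 0], 0.65],
    [[0, 0, 4], [-1, -7.3, 0], 0.65],
    [[0, 0, 6], [-1.3, -11, 0], 0.65],
    [[0, 0, 8], [-1.5, -14.6, 0], 0.65],
    [[0, 0, 10], [-1.5, -18.2, 0], 0.65]
  ]
}}

```text
clock: 3.75
position: [461.8, -53.0, 92.1]
ee_rot: [0.709, 0.027, -0.705, 0.024]
contact_force: [-3.1, 4.0, 1.0]
gripper_width: 29.8
```

Run:
```python
from plan import *
s=readout.read_state();tang(s);plan(180.3,s['position'],[190.3])
```

```text
t 3.75 pos [461.82 -53.    92.15] r 102.34006994282576 tcp ang 177.98400502496477 toolz 184.11606649934348 Ft -3.904347525575308 Fr 3.219375123099522 Fz 1.0119091307229877 w 29.842113154077367
190.3: turn 10.0 shift -1.0 -22.4
```

Request:
{"op": "arm_command", "data": {
  "increments": [
    [[0, 0, 1], [-1, -4, -1.5], 0.65],
    [[0, 0, 2], [-1.5, -8, -3], 0.65],
    [[0, 0, 3], [-2, -12, -4.5], 0.65],
    [[0, 0, 4.5], [-2, -16, -6], 0.65],
    [[0, 0, 6], [-1.5, -20, -7], 0.65]
  ]
}}

```text
clock: 4.25
position: [462.8, -71.5, 87.6]
ee_rot: [0.709, 0.065, -0.7, 0.062]
contact_force: [-1.2, 6.0, 5.4]
gripper_width: 30.0
```

Run:
```python
from plan import *
s=readout.read_state();tang(s);v=s['position'][:2]-A;a=np.degrees(np.arctan2(v[1],v[0]))%360;plan(a,s['position'],a+np.arange(2,12,2))
```

```text
t 4.25 pos [462.8  -71.52  87.56] r 102.39271834543888 tcp ang 188.38053365247686 toolz 190.25627296390405 Ft -6.11165586587099 Fr 0.26344676113842647 Fz 5.351753904351794 w 30.018645516286345
190.4: turn 2.0 shift -2.0 -4.0
192.4: turn 4.0 shift -1.3 -7.6
194.4: turn 6.0 shift -0.4 -11.2
196.4: turn 8.0 shift 0.6 -14.7
198.4: turn 10.0 shift 1.7 -18.2
```

Request:
{"op": "arm_command", "data": {
  "increments": [
    [[0, 0, 2], [-1, -4.5, 0], 0.65],
    [[0, 0, 4], [-1, -9, 0], 0.65],
    [[0, 0, 6], [0, -13, 0], 0.65],
    [[0, 0, 8], [0.5, -17, 0], 0.65],
    [[0, 0, 10], [1, -21, 0], 0.65]
  ]
}}

```text
clock: 4.75
position: [466.0, -91.6, 89.0]
ee_rot: [0.702, 0.127, -0.69, 0.123]
contact_force: [1.2, 4.1, -1.2]
gripper_width: 30.0
```

Run:
```python
from plan import *
s=readout.read_state();tang(s);v=s['position'][:2]-A;a=np.degrees(np.arctan2(v[1],v[0]))%360;plan(a,s['position'],a+np.arange(2,12,2))
```

```text
t 4.75 pos [466.03 -91.59  89.05] r 104.12103392307473 tcp ang 199.63738617866372 toolz 200.3769116542596 Ft -3.481891544738309 Fr -2.569173095889017 Fz -1.1797835432276957 w 29.972010151716642
201.6: turn 2.0 shift 0.5 -3.7
203.6: turn 4.0 shift 1.9 -7.1
205.6: turn 6.0 shift 3.4 -10.4
207.6: turn 8.0 shift 5.0 -13.7
209.6: turn 10.0 shift 6.8 -16.9
```

Request:
{"op": "arm_command", "data": {
  "increments": [
    [[0, 0, 2], [1, -3.7, -0.5], 0.65],
    [[0, 0, 4], [2, -7.2, -1], 0.65],
    [[0, 0, 6], [3.5, -10.5, -1.5], 0.65],
    [[0, 0, 7], [5, -14, -2], 0.65],
    [[0, 0, 8], [6.5, -17, -2], 0.65]
  ]
}}

```text
clock: 5.25
position: [473.1, -108.4, 88.1]
ee_rot: [0.692, 0.176, -0.679, 0.171]
contact_force: [-1.9, 4.1, 3.5]
gripper_width: 29.9
```

Run:
```python
from plan import *
s=readout.read_state();tang(s);v=s['position'][:2]-A;a=np.degrees(np.arctan2(v[1],v[0]))%360;plan(a,s['position'],a+np.arange(1,9,1))
p,d=imaging.get_image('wrist'); cv2.imwrite('pics/w3.png',p)
```

```text
t 5.25 pos [ 473.14 -108.41   88.05] r 104.67789694885413 tcp ang 209.66600310020445 toolz 208.446633576649 Ft -4.475505405879068 Fr -0.3310889502040282 Fz 3.511280949176855 w 29.8503244396586
210.7: turn 1.0 shift 0.6 -1.7
211.7: turn 2.0 shift 1.6 -3.3
212.7: turn 3.0 shift 2.6 -4.9
213.7: turn 4.0 shift 3.6 -6.4
214.7: turn 5.0 shift 4.6 -7.9
215.7: turn 6.0 shift 5.7 -9.4
216.7: turn 7.0 shift 6.7 -10.9
217.7: turn 8.0 shift 7.8 -12.4
```

View pics/w3.png

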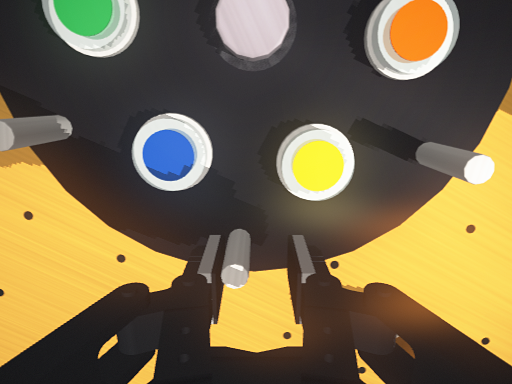

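The left finger bears on peg A, whose top is at (235,275). The right neighbour's top is at (480,168). I'll compute the angle.

```bash
cat >> w.py <<'E'
def theta(s,px):
    P=onz(cam('wrist',s),px,110)[:,:2]-A
    a=np.degrees(np.arctan2(P[:,1],P[:,0]))%360
    print('pegs r',np.hypot(*P.T),'ang',a,'theta',np.radians(a-150.6)+.29)
E
python3 - <<'E'
from w import *
s=readout.read_state(); theta(s,[(235,275),(480,168)])
E
```

```text
pegs r [104.03 104.6 ] ang [204.84 264.4 ] theta [1.24 2.28]
```

Request:
{"op": "arm_command", "data": {
  "increments": [
    [[0, 0, 1], [1, -2, 0], 0.65],
    [[0, 0, 2], [2, -4, 0], 0.65],
    [[0, 0, 3], [3, -6, 0], 0.65],
    [[0, 0, 4], [4.5, -8, 0], 0.65],
    [[0, 0, 5], [6, -10, 0], 0.65]
  ]
}}

```text
clock: 5.8
position: [479.5, -119.0, 87.8]
ee_rot: [0.684, 0.207, -0.67, 0.201]
contact_force: [-0.3, 3.9, 1.4]
gripper_width: 30.2
```

Run:
```python
from plan import *
s=readout.read_state();tang(s);v=s['position'][:2]-A;a=np.degrees(np.arctan2(v[1],v[0]))%360;plan(a,s['position'],a-np.arange(1,13,1))
```

```text
t 5.8 pos [ 479.49 -118.99   87.83] r 105.12786253007414 tcp ang 216.40533927665788 toolz 213.5551487819274 Ft -3.312004781596415 Fr -2.096783943155579 Fz 1.4289268952507492 w 30.22579565784588
215.4: turn -1.0 shift -1.0 1.6
214.4: turn -2.0 shift -2.0 3.1
213.4: turn -3.0 shift -3.0 4.6
212.4: turn -4.0 shift -4.0 6.1
211.4: turn -5.0 shift -5.0 7.7
210.4: turn -6.0 shift -5.9 9.3
209.4: turn -7.0 shift -6.9 10.8
208.4: turn -8.0 shift -7.7 12.4
207.4: turn -9.0 shift -8.6 14.1
206.4: turn -10.0 shift -9.4 15.7
205.4: turn -11.0 shift -10.2 17.3
204.4: turn -12.0 shift -11.0 19.0
```

Request:
{"op": "arm_command", "data": {
  "increments": [
    [[0, 0, -1], [-1, 1.6, 0], 0.65],
    [[0, 0, -2], [-2, 3.2, 0], 0.65],
    [[0, 0, -3], [-3.5, 5.4, 0], 0.65],
    [[0, 0, -4], [-5, 7.7, 0], 0.65],
    [[0, 0, -4], [-5, 7.7, 0], 0.65]
  ]
}}

```text
clock: 6.3
position: [474.2, -111.1, 87.9]
ee_rot: [0.69, 0.183, -0.677, 0.178]
contact_force: [-0.4, -0.1, 0.4]
gripper_width: 30.1
```

Run:
```python
from plan import *
s=readout.read_state();tang(s);v=s['position'][:2]-A;a=np.degrees(np.arctan2(v[1],v[0]))%360;plan(a,s['position'],a-np.arange(2,16,2))
```

```text
t 6.3 pos [ 474.15 -111.09   87.85] r 105.16597267163985 tcp ang 211.2100492572725 toolz 209.54698911036985 Ft -0.07456489160457462 Fr 0.38427953012817145 Fz 0.35978411376294744 w 30.085008236741604
209.2: turn -2.0 shift -1.7 3.3
207.2: turn -4.0 shift -3.4 6.5
205.2: turn -6.0 shift -5.1 9.8
203.2: turn -8.0 shift -6.6 13.1
201.2: turn -10.0 shift -7.9 16.5
199.2: turn -12.0 shift -9.2 19.9
197.2: turn -14.0 shift -10.4 23.4
```

Request:
{"op": "arm_command", "data": {
  "increments": [
    [[0, 0, -2], [-2, 3.5, 0], 0.65],
    [[0, 0, -4], [-3.5, 7, 0], 0.65],
    [[0, 0, -6], [-5, 10, 0], 0.65],
    [[0, 0, -7], [-6, 12, 0], 0.65],
    [[0, 0, -8], [-7, 14, 0], 0.65]
  ]
}}

```text
clock: 6.8
position: [467.5, -97.2, 87.9]
ee_rot: [0.702, 0.134, -0.688, 0.13]
contact_force: [0.8, -2.9, -2.1]
gripper_width: 30.1
```

Run:
```python
from plan import *
s=readout.read_state();tang(s);v=s['position'][:2]-A;a=np.degrees(np.arctan2(v[1],v[0]))%360;plan(a,s['position'],a-np.arange(1,11,1))
p,d=imaging.get_image('wrist'); cv2.imwrite('pics/w4.png',p)
```

```text
t 6.8 pos [467.49 -97.23  87.93] r 104.80766538597395 tcp ang 202.81109029665348 toolz 201.51778091959423 Ft 3.025000960114319 Fr 0.39632327521762667 Fz -2.050307561789193 w 30.12545688099317
201.8: turn -1.0 shift -0.9 1.6
200.8: turn -2.0 shift -1.5 3.3
199.8: turn -3.0 shift -2.2 5.0
198.8: turn -4.0 shift -2.8 6.8
197.8: turn -5.0 shift -3.4 8.5
196.8: turn -6.0 shift -3.9 10.3
195.8: turn -7.0 shift -4.4 12.0
194.8: turn -8.0 shift -4.9 13.8
193.8: turn -9.0 shift -5.4 15.6
192.8: turn -10.0 shift -5.8 17.4
```

View pics/w4.png

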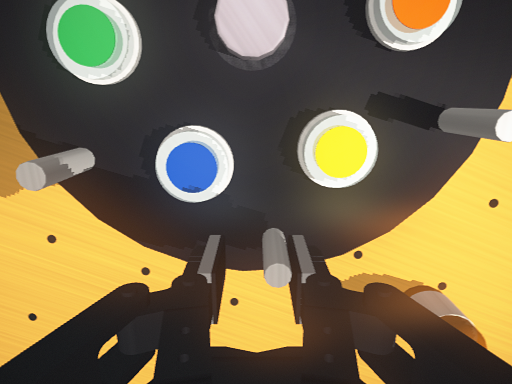

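Request:
{"op": "arm_command", "data": {
  "increments": [
    [[0, 0, -0.6], [-0.4, 1, 0], 0.65],
    [[0, 0, -1.2], [-0.8, 2, 0], 0.65],
    [[0, 0, -1.8], [-1.2, 3, 0], 0.65],
    [[0, 0, -2.4], [-1.6, 4, 0], 0.65],
    [[0, 0, -2.9], [-2, 5, 0], 0.65]
  ]
}}

```text
clock: 7.35
position: [465.3, -91.9, 87.9]
ee_rot: [0.705, 0.116, -0.691, 0.112]
contact_force: [1.7, -3.1, -1.7]
gripper_width: 30.0
```

Request:
{"op": "arm_command", "data": {
  "increments": [
    [[0, 0, -0.3], [-0.2, 0.6, 0], 0.65],
    [[0, 0, -0.6], [-0.4, 1.2, 0], 0.65],
    [[0, 0, -1], [-0.6, 1.8, 0], 0.65],
    [[0, 0, -1.3], [-0.8, 2.3, 0], 0.65],
    [[0, 0, -1.6], [-1, 2.8, 0], 0.65]
  ]
}}

```text
clock: 7.85
position: [464.4, -89.0, 88.0]
ee_rot: [0.707, 0.106, -0.692, 0.102]
contact_force: [0.8, -1.7, -2.0]
gripper_width: 30.1
```

Request:
{"op": "arm_command", "data": {
  "increments": [
    [[0, 0, -0.3], [-0.2, 0.5, 0], 0.65],
    [[0, 0, -0.5], [-0.3, 1, 0], 0.65],
    [[0, 0, -0.8], [-0.4, 1.5, 0], 0.65],
    [[0, 0, -1], [-0.5, 1.9, 0], 0.65],
    [[0, 0, -1.2], [-0.7, 2.2, 0], 0.65]
  ]
}}

```text
clock: 8.35
position: [463.7, -86.7, 88.0]
ee_rot: [0.708, 0.098, -0.693, 0.095]
contact_force: [1.3, -1.5, -2.0]
gripper_width: 30.0
```

Run:
```python
from plan import *
s=readout.read_state();tang(s)
```

```text
t 8.35 pos [463.68 -86.75  87.95] r 104.84883482509149 tcp ang 196.71111630827886 toolz 195.70484388424592 Ft 1.8419327145710855 Fr -0.7723905339998657 Fz -2.0496094310405937 w 29.959739111258834
```

Request:
{"op": "arm_command", "data": {
  "increments": [
    [[0, 0, -0.3], [-0.1, 0.5, 0], 0.65],
    [[0, 0, -0.5], [-0.3, 1, 0], 0.65],
    [[0, 0, -0.8], [-0.4, 1.5, 0], 0.65],
    [[0, 0, -1], [-0.5, 1.9, 0], 0.65],
    [[0, 0, -1.2], [-0.6, 2.3, 0], 0.65]
  ]
}}

```text
clock: 8.85
position: [463.0, -84.4, 87.9]
ee_rot: [0.709, 0.091, -0.694, 0.088]
contact_force: [0.8, -1.0, -0.7]
gripper_width: 29.8
```

Request:
{"op": "arm_command", "data": {
  "increments": [
    [[0, 0, -0.3], [-0.1, 0.5, 0], 0.65],
    [[0, 0, -0.5], [-0.2, 1, 0], 0.65],
    [[0, 0, -0.8], [-0.4, 1.5, 0], 0.65],
    [[0, 0, -1], [-0.5, 1.9, 0], 0.65],
    [[0, 0, -1.2], [-0.6, 2.3, 0], 0.65]
  ]
}}

```text
clock: 9.35
position: [462.3, -82.1, 87.9]
ee_rot: [0.709, 0.083, -0.695, 0.08]
contact_force: [0.5, -1.5, -0.7]
gripper_width: 30.1
```

Request:
{"op": "arm_command", "data": {
  "increments": [
    [[0, 0, -0.3], [-0.1, 0.5, 0], 0.65],
    [[0, 0, -0.5], [-0.2, 1, 0], 0.65],
    [[0, 0, -0.8], [-0.3, 1.5, 0], 0.65],
    [[0, 0, -1], [-0.4, 1.9, 0], 0.65],
    [[0, 0, -1.2], [-0.5, 2.3, 0], 0.65]
  ]
}}

```text
clock: 9.85
position: [461.8, -79.8, 87.9]
ee_rot: [0.71, 0.076, -0.696, 0.073]
contact_force: [0.5, -1.4, -0.6]
gripper_width: 30.1
```

Request:
{"op": "arm_command", "data": {
  "increments": [
    [[0, 0, -0.3], [-0.1, 0.5, 0], 0.65],
    [[0, 0, -0.5], [-0.2, 1, 0], 0.65],
    [[0, 0, -0.8], [-0.3, 1.5, 0], 0.65],
    [[0, 0, -1], [-0.4, 1.9, 0], 0.65],
    [[0, 0, -1.2], [-0.5, 2.3, 0], 0.65]
  ]
}}

```text
clock: 10.35
position: [461.3, -77.4, 87.9]
ee_rot: [0.711, 0.068, -0.697, 0.066]
contact_force: [0.5, -3.4, -0.8]
gripper_width: 30.2
```

Request:
{"op": "arm_command", "data": {
  "increments": [
    [[0, 0, 0], [-0.05, 0.3, 0], 0.65],
    [[0, 0, -0.2], [-0.1, 0.6, 0], 0.65],
    [[0, 0, -0.3], [-0.15, 0.8, 0], 0.65],
    [[0, 0, -0.5], [-0.2, 1, 0], 0.65],
    [[0, 0, -0.6], [-0.2, 1.2, 0], 0.65]
  ]
}}

```text
clock: 10.85
position: [461.0, -76.2, 87.9]
ee_rot: [0.711, 0.064, -0.697, 0.062]
contact_force: [1.2, -2.6, 1.1]
gripper_width: 30.1
```

Request:
{"op": "arm_command", "data": {
  "increments": [
    [[0, 0, -0.2], [-0.1, 0.4, 0], 0.65],
    [[0, 0, -0.4], [-0.1, 0.8, 0], 0.65],
    [[0, 0, -0.6], [-0.2, 1.2, 0], 0.65],
    [[0, 0, -0.8], [-0.3, 1.6, 0], 0.65],
    [[0, 0, -1], [-0.4, 2, 0], 0.65]
  ]
}}

```text
clock: 11.35
position: [460.6, -74.2, 87.9]
ee_rot: [0.712, 0.058, -0.698, 0.056]
contact_force: [0.6, -2.2, -0.5]
gripper_width: 29.6
```

Request:
{"op": "arm_command", "data": {
  "increments": [
    [[0, 0, -0.2], [-0.1, 0.5, 0], 0.65],
    [[0, 0, -0.5], [-0.2, 0.9, 0], 0.65],
    [[0, 0, -0.7], [-0.2, 1.4, 0], 0.65],
    [[0, 0, -0.9], [-0.3, 1.8, 0], 0.65],
    [[0, 0, -1.2], [-0.4, 2.2, 0], 0.65]
  ]
}}

```text
clock: 11.85
position: [460.3, -71.9, 87.9]
ee_rot: [0.713, 0.05, -0.698, 0.048]
contact_force: [-0.1, -2.4, -1.4]
gripper_width: 29.8
```

Request:
{"op": "arm_command", "data": {
  "increments": [
    [[0, 0, -0.2], [-0.1, 0.5, 0], 0.65],
    [[0, 0, -0.5], [-0.1, 0.9, 0], 0.65],
    [[0, 0, -0.7], [-0.2, 1.4, 0], 0.65],
    [[0, 0, -0.9], [-0.2, 1.8, 0], 0.65],
    [[0, 0, -1.2], [-0.3, 2.2, 0], 0.65]
  ]
}}

```text
clock: 12.35
position: [460.0, -69.7, 88.0]
ee_rot: [0.713, 0.043, -0.699, 0.041]
contact_force: [1.1, -2.5, -1.6]
gripper_width: 29.7
```

Request:
{"op": "arm_command", "data": {
  "increments": [
    [[0, 0, -0.2], [-0.1, 0.5, 0], 0.65],
    [[0, 0, -0.5], [-0.1, 0.9, 0], 0.65],
    [[0, 0, -0.7], [-0.2, 1.4, 0], 0.65],
    [[0, 0, -0.9], [-0.2, 1.8, 0], 0.65],
    [[0, 0, -1.2], [-0.3, 2.2, 0], 0.65]
  ]
}}

```text
clock: 12.85
position: [459.7, -67.4, 87.9]
ee_rot: [0.714, 0.035, -0.699, 0.033]
contact_force: [0.5, -2.5, -1.1]
gripper_width: 29.4
```

Request:
{"op": "arm_command", "data": {
  "increments": [
    [[0, 0, -0.2], [0, 0.5, 0], 0.65],
    [[0, 0, -0.5], [-0.1, 0.9, 0], 0.65],
    [[0, 0, -0.7], [-0.1, 1.4, 0], 0.65],
    [[0, 0, -0.9], [-0.1, 1.8, 0], 0.65],
    [[0, 0, -1.2], [-0.2, 2.2, 0], 0.65]
  ]
}}

```text
clock: 13.35
position: [459.5, -65.2, 87.9]
ee_rot: [0.714, 0.028, -0.699, 0.026]
contact_force: [1.8, -2.9, -0.7]
gripper_width: 30.1
```

Request:
{"op": "arm_command", "data": {
  "increments": [
    [[0, 0, -0.2], [0, 0.5, 0], 0.65],
    [[0, 0, -0.5], [-0.1, 0.9, 0], 0.65],
    [[0, 0, -0.7], [-0.1, 1.4, 0], 0.65],
    [[0, 0, -0.9], [-0.1, 1.8, 0], 0.65],
    [[0, 0, -1.2], [-0.2, 2.2, 0], 0.65]
  ]
}}

```text
clock: 13.85
position: [459.4, -63.0, 88.0]
ee_rot: [0.714, 0.02, -0.699, 0.018]
contact_force: [1.8, -4.0, -1.8]
gripper_width: 29.8
```

Request:
{"op": "arm_command", "data": {
  "increments": [
    [[0, 0, 0], [0, 0.2, 0], 0.65],
    [[0, 0, -0.1], [0, 0.4, 0], 0.65],
    [[0, 0, -0.2], [0, 0.6, 0], 0.65],
    [[0, 0, -0.3], [0, 0.8, 0], 0.65],
    [[0, 0, -0.5], [-0.1, 1, 0], 0.65]
  ]
}}

```text
clock: 14.35
position: [459.4, -62.4, 87.9]
ee_rot: [0.714, 0.017, -0.7, 0.016]
contact_force: [1.9, -6.0, -1.0]
gripper_width: 30.3
```

Request:
{"op": "arm_command", "data": {
  "increments": [
    [[0, 0, 0], [0, 0.3, 0], 0.65],
    [[0, 0, 0], [0, 0.5, 0], 0.65],
    [[0, 0, 0], [0, 0.8, 0], 0.65],
    [[0, 0, 0], [0, 1, 0], 0.65],
    [[0, 0, 0], [0, 1, 0], 0.65]
  ]
}}

```text
clock: 14.85
position: [459.3, -62.0, 87.9]
ee_rot: [0.714, 0.016, -0.7, 0.016]
contact_force: [1.6, -7.1, -1.8]
gripper_width: 29.6
```

Run:
```python
from plan import *
for i in range(2):
    s=readout.read_state();tang(s)
```

```text
t 14.85 pos [459.31 -62.05  87.91] r 104.9302692842027 tcp ang 182.97610325190374 toolz 182.6126356333616 Ft 7.143007882365161 Fr -1.2746112811939598 Fz -1.7773247372889047 w 29.62043620190739
t 14.85 pos [459.31 -62.05  87.91] r 104.9302692842027 tcp ang 182.97610325190374 toolz 182.6126356333616 Ft 7.143007882365161 Fr -1.2746112811939598 Fz -1.7773247372889047 w 29.62043620190739
```

Request:
{"op": "arm_command", "data": {
  "increments": [
    [[0, 0, 0], [0, 0.8, 0], 0.65],
    [[0, 0, 0], [0, 1, 0], 0.65],
    [[0, 0, 0], [0, 1.2, 0], 0.65],
    [[0, 0, 0], [0, 1.4, 0], 0.65],
    [[0, 0, 0], [0, 1.6, 0], 0.65]
  ]
}}

```text
clock: 15.35
position: [459.2, -61.5, 87.9]
ee_rot: [0.714, 0.016, -0.7, 0.017]
contact_force: [1.7, -11.4, -2.8]
gripper_width: 30.2
```

Request:
{"op": "arm_command", "data": {
  "increments": [
    [[0, 0, 0], [0, 1.2, 0], 0.65],
    [[0, 0, 0], [0, 1.5, 0], 0.65],
    [[0, 0, 0], [0, 1.75, 0], 0.65],
    [[0, 0, 0], [0, 1.75, 0], 0.65],
    [[0, 0, 0], [0, 1.75, 0], 0.65]
  ]
}}

```text
clock: 15.85
position: [459.1, -61.1, 87.9]
ee_rot: [0.714, 0.015, -0.7, 0.017]
contact_force: [2.7, -11.0, -2.7]
gripper_width: 29.8
```

Run:
```python
from plan import *
s=readout.read_state();tang(s)
```

```text
t 15.85 pos [459.13 -61.11  87.89] r 105.0657612466932 tcp ang 182.45983548382026 toolz 182.62974015322393 Ft 11.06876168298412 Fr -2.248242736464867 Fz -2.746804005469652 w 29.806690671376007
```

Request:
{"op": "arm_command", "data": {
  "increments": [
    [[0, 0, 0], [0, 1.35, 0], 0.65],
    [[0, 0, 0], [0, 1.4, 0], 0.65],
    [[0, 0, 0], [0, 1.4, 0], 0.65],
    [[0, 0, 0], [0, 1.4, 0], 0.65],
    [[0, 0, 0], [0, 1.4, 0], 0.65]
  ]
}}

```text
clock: 16.35
position: [459.1, -61.1, 87.9]
ee_rot: [0.713, 0.015, -0.7, 0.018]
contact_force: [2.6, -11.3, -2.7]
gripper_width: 30.2
```

Request:
{"op": "arm_command", "data": {
  "increments": [
    [[0, 0, 0], [0, 1.6, 0], 0.65],
    [[0, 0, 0], [0, 1.8, 0], 0.65],
    [[0, 0, 0], [0, 2, 0], 0.65],
    [[0, 0, 0], [0, 2.1, 0], 0.65],
    [[0, 0, 0], [0, 2.1, 0], 0.65]
  ]
}}

```text
clock: 16.85
position: [459.0, -60.7, 87.8]
ee_rot: [0.713, 0.014, -0.701, 0.019]
contact_force: [3.0, -14.5, -2.6]
gripper_width: 29.6
```

Request:
{"op": "arm_command", "data": {
  "increments": [
    [[0, 0, 0], [0, 1.7, 0], 0.65],
    [[0, 0, 0], [0, 1.7, 0], 0.65],
    [[0, 0, 0], [0, 1.7, 0], 0.65],
    [[0, 0, 0], [0, 1.7, 0], 0.65],
    [[0, 0, 0], [0, 1.7, 0], 0.65]
  ]
}}

```text
clock: 17.35
position: [459.0, -60.7, 87.8]
ee_rot: [0.713, 0.013, -0.701, 0.02]
contact_force: [3.9, -14.6, -3.6]
gripper_width: 30.1
```

Request:
{"op": "arm_command", "data": {
  "increments": [
    [[0, 0, 0], [0, 1.7, 0], 0.65],
    [[0, 0, 0], [0, 1.7, 0], 0.65],
    [[0, 0, 0], [0, 1.7, 0], 0.65],
    [[0, 0, 0], [0, 1.7, 0], 0.65],
    [[0, 0, 0], [0, 1.7, 0], 0.65]
  ]
}}

```text
clock: 17.85
position: [459.0, -60.8, 87.8]
ee_rot: [0.713, 0.012, -0.701, 0.021]
contact_force: [3.5, -13.8, -2.9]
gripper_width: 30.1
```

Request:
{"op": "arm_command", "data": {
  "increments": [
    [[0, 0, 0], [0, 1.7, 0], 0.65],
    [[0, 0, 0], [0, 1.7, 0], 0.65],
    [[0, 0, 0], [0, 1.65, 0], 0.65],
    [[0, 0, 0], [0, 1.5, 0], 0.65],
    [[0, 0, 0], [0, 1.3, 0], 0.65]
  ]
}}

```text
clock: 18.35
position: [459.0, -60.9, 87.7]
ee_rot: [0.712, 0.012, -0.701, 0.022]
contact_force: [2.9, -10.3, -3.6]
gripper_width: 29.7
```

Request:
{"op": "arm_command", "data": {
  "increments": [
    [[0, 0, 0], [0, 0.8, 0], 0.65],
    [[0, 0, 0], [0, 0.3, 0], 0.65],
    [[0, 0, 0], [0, -0.3, 0], 0.65],
    [[0, 0, 0], [0, -0.9, 0], 0.65],
    [[0, 0, 0], [0, -1.5, 0], 0.65]
  ]
}}

```text
clock: 18.85
position: [459.2, -62.4, 87.7]
ee_rot: [0.713, 0.012, -0.701, 0.021]
contact_force: [1.0, -3.0, -1.4]
gripper_width: 29.9
```

Request:
{"op": "arm_command", "data": {
  "increments": [
    [[0, 0, 0], [0, -0.5, 0], 0.65],
    [[0, 0, 0], [0, -1.5, 0], 0.65],
    [[0, 0, 0], [0, -3, 0], 0.65],
    [[0, 0, 0], [0, -5, 0], 0.65],
    [[0, 0, 0], [0, -7, 0], 0.65]
  ]
}}

```text
clock: 19.35
position: [459.2, -69.4, 87.8]
ee_rot: [0.713, 0.012, -0.701, 0.021]
contact_force: [0.1, -0.4, -0.6]
gripper_width: 30.0
```

Run:
```python
from plan import *
s=readout.read_state();tang(s)
p,d=imaging.get_image('wrist'); cv2.imwrite('pics/w5.png',p)
```

```text
t 19.35 pos [459.17 -69.38  87.76] r 105.70130604358258 tcp ang 186.9462386289262 toolz 182.68208965682018 Ft 0.44399179539154116 Fr -0.046832240687514015 Fz -0.5519202465532032 w 29.98382776142542
```

View pics/w5.png

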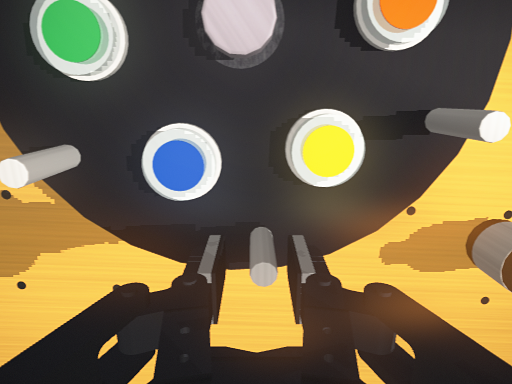

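The peg stands free between the fingers, with its top at (263,274) and no force on the tool. I'll lift straight up and check.

Request:
{"op": "arm_command", "data": {
  "increments": [
    [[0, 0, 0], [0, 0, 10], 0.65],
    [[0, 0, 0], [0, 0, 30], 0.65],
    [[0, 0, 0], [0, 0, 60], 0.65],
    [[0, 0, 0], [0, 0, 90], 0.65],
    [[0, 0, 0], [0, 0, 110], 0.65]
  ]
}}

```text
clock: 19.9
position: [459.9, -69.6, 200.8]
ee_rot: [0.714, 0.012, -0.7, 0.021]
contact_force: [-0.2, 0.2, 0.9]
gripper_width: 29.5
```

Request:
{"op": "arm_command", "data": {
  "increments": [
    [[0, 0, 0], [-10, 10, 5], 0.65],
    [[0, 0, 0], [-20, 30, 10], 0.65],
    [[0, 0, 0], [-30, 60, 15], 0.65],
    [[0, 0, 0], [-35, 80, 20], 0.65],
    [[0, 0, 0], [-35, 80, 20], 0.65]
  ]
}}

```text
clock: 20.4
position: [423.8, 12.2, 221.3]
ee_rot: [0.714, 0.013, -0.699, 0.022]
contact_force: [1.1, -0.1, 0.2]
gripper_width: 29.7
```

Run:
```python
from plan import *
s=readout.read_state();tang(s)
p,d=imaging.get_image('wrist'); a,_=imaging.get_image('scene');b,_=imaging.get_image('side')
cv2.imwrite('pics/side6.png',b);cv2.imwrite('pics/scene6.png',a);cv2.imwrite('pics/w6.png',p)
cv2.imwrite('pics/f6.png',np.hstack([cv2.resize(a[70:326,130:330],(400,512)),cv2.resize(b[70:326,170:370],(400,512))]))
import pickle;pickle.dump(s,open('w6.pkl','wb'))
```

```text
t 20.4 pos [423.82  12.15 221.3 ] r 156.2233207393789 tcp ang 153.88958446639202 toolz 182.8765268413132 Ft -0.40178492305468516 Fr -0.9827358180208122 Fz 0.16951378164624514 w 29.66529445242392
```

View pics/f6.png

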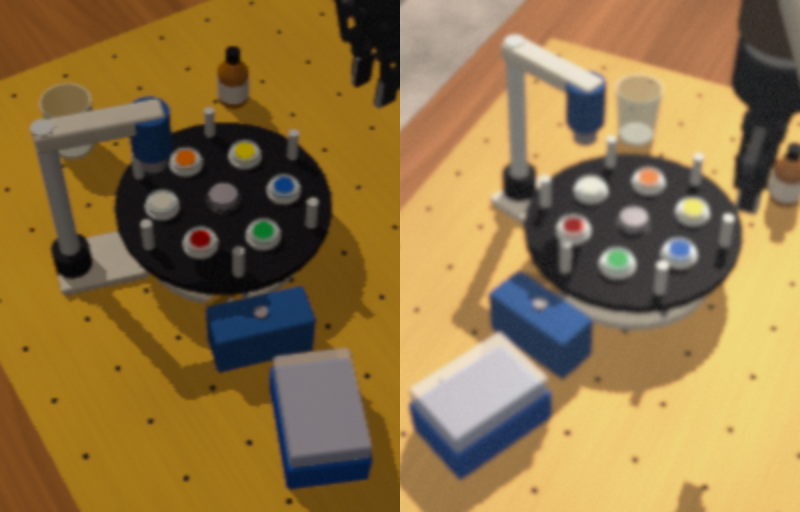

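View pics/w6.png

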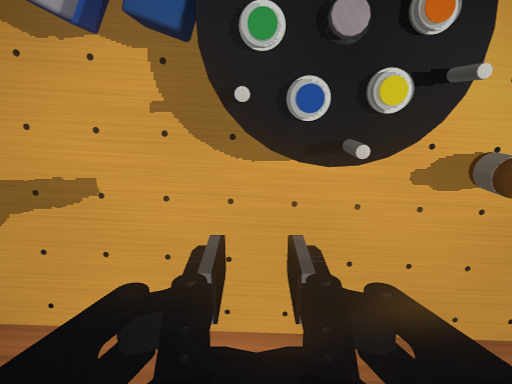

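The bottle, beaker and tip box stand where they did, and the arm is clear. In the wrist view the peg tops are at (363,152), (242,93) and (486,71), so I'll get the final angle from those.

Run:
```python
from w import *
import pickle
s=pickle.load(open('w6.pkl','rb'))
theta(s,[(363,152),(242,93),(486,71)])
n=cv2.imread('pics/w5.png')
for f in('scene','side'):
    a=cv2.imread(f'pics/{f}0.png').astype(int);b=cv2.imread(f'pics/{f}6.png').astype(int)
    for k,(x,y,w,h) in {'scene':dict(bottle=(236,92,22,34),box=(264,244,54,70),beaker=(148,112,18,22)),'side':dict(box=(172,236,76,70),beaker=(278,106,24,38))}[f].items():
        print(f,k,np.abs(a-b)[y:y+h,x:x+w].mean())
```

```text
pegs r [105.74 104.74 105.89] ang [188.02 128.34 247.59] theta [ 0.94 -0.1   1.98]
scene bottle 2.8827985739750446
scene box 3.143915343915344
scene beaker 3.330808080808081
side box 7.243421052631579
side beaker 8.307748538011696
```

```bash
python3 -c "
from bench import arm; print(arm.job_done())"
```

```text
the job is handed in; nothing more can be done
None
```

I pushed the carousel on one station counter-clockwise, seated it back against the catch, and handed the job in at about 20.6 s of the 61 s.

- **Forward push:** With the fingers straddling one peg, I turned the deck from 0.29 to about 1.35 rad. That is past the next tooth, and still short of where the following one starts to climb.
- **Push back:** I went clockwise in small steps. It met a firm stop at about 0.94 rad, which is inside the catch's allowed range, and the load then rose about 7 N per mm, as the buffer should.
- **Leaning on the catch:** I held about 14.3 N at the peg for about 1.3 s. Less bearing drag and lever arm, that is about 11 N on the catch. The highest force I read was 14.6 N at the peg, so the catch stayed under 16 N. Forces were only read at the end of each half-second move, so a brief peak in between would not show.
- **Release:** I eased off gradually, centred the fingers on the peg and lifted straight up. The tool then read about 0 N.

**Last checks:**
- The final wrist picture puts the deck at about 0.94 rad, which matches where contact was first felt, so it should be resting on the catch.
- The bottle, beaker and tip box look unmoved in the scene and side views.
- The side-view picture differences at the tip box and beaker were higher (7 to 8 grey levels, against about 3 in the scene view). I did not trace why. The tip box's outline there was unchanged by eye to a few pixels, so I took it as noise.
- Single force readings scattered by about 1 N. While creeping, drag read 1 to 3 N against the stated 2.4 N.

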